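# Vent a bench filter holder and loosen its knurled lock ring two turns

### The job

At the wider of the two filter holders screwed to the bench, press the vent button in the middle of the lid right down and let it come up again, to let the pressure off. Then, with fingertips only, roll its knurled lock ring counter-clockwise (seen from above) by two full turns, so that the ridge on the ring comes back to the index mark on the lid for the second time, and take the hand away. Leave the narrower holder alone, and neither pick up nor push aside the small things standing around.

Things in the scene. Friction and masses are not known exactly. Their poses are not given: they have to be found in the camera images.
- holder_wide: The wider of two round white filter holders, fixed to the bench. Origin: centre of its underside, on the vertical axis of ring and button; z up; +x points at its fixed index marks. Foot 116 mm across, 10 mm high; 72 mm neck with a small outlet spout on the -x side (up to 58 mm from the axis, under 30 mm high). Above 30 mm nothing reaches beyond the lock ring.
- rim_wide (a point): Centre of the wider holder's lock ring, on its axis at mid height, z = 57 mm. The bare-metal ring spans z = 46 to 68 mm, 90 mm across plus 26 upright half-round ribs, 96 mm over the ribs: too wide to pinch. Inside it lies the fixed white lid, 60 mm across, top at z = 72 mm.
- index_wide (a point): Fixed index of the wider holder: black bar on the lid's +x edge, 10x4 mm; this point is its outer end, 28 mm from the axis, z = 73 mm. A second black bar is on the foot's edge below. The ring's own index is a black ridge on its top, 12x4 mm, 1.5 mm high, 31 to 43 mm from the axis; it turns with the ring and starts close to the fixed index.
- ring_wide (a joint): Turn of the wider lock ring in rad, counted over full turns: 0 = tight (stop), ridge at the fixed index; grows counter-clockwise seen from above; starts at 0 to 0.2; two turns = 12.57; free to 18.85. It does not rise and stays where left. Drag 0.10 N m, about 2 N along the rim: a fingertip pressed inward on the ribs with 4 to 12 N and moved round the rim carries it along.
- vent_wide (a joint): Grey vent button of the wider holder in the middle of the lid, 24 mm across, top at z = 84 mm when up; value = depth pressed in m, 0 to 0.006 (stop; top at 78 mm); springs back; about 1.5 N to start and 4.5 N at the stop; counts as pressed beyond 0.004.
- holder_narrow: The narrower filter holder, of the same shape and the same heights, ring 66 mm over the ribs, foot 86 mm across; fixed; not to be used. Origin: centre of its underside. The two holders may stand either way round, left or right.
- ring_narrow (a joint): Turn of the narrower holder's lock ring in rad, 0 = tight; to be left so (fails beyond 0.3).
- vent_narrow (a joint): Depth in m of the narrower holder's vent button, 0 = up; to be left alone (fails beyond 0.003).
- bottle: small screw-cap reagent bottle, 43 mm across, 86 mm tall, loose bystander, origin at the centre of its underside
- jar: capped glass jar, 48 mm across, 62 mm tall, loose bystander, origin at the centre of its underside
- vial: small capped glass vial, 25 mm across, 48 mm tall, loose bystander, origin at the centre of its underside
- dish: closed petri dish, 90 mm across, 15 mm tall, loose bystander, origin at the centre of its underside
- stopper: dark rubber stopper, 23 mm across, 22 mm tall, loose bystander, origin at the centre of its underside
- timer: digital bench timer, 58x66x19 mm, loose bystander, origin at the centre of its underside
- funnel: plastic funnel standing on its rim, 68 mm across, 63 mm tall, loose bystander, origin at the centre of its underside

How it is judged:
By the outcome, as a careful person would: the job done as asked, in the order asked, and still so for the second after the job is handed in, with the robot touching nothing.
It also fails if it takes over 64 s, if anything falls off the work surface, if the arm or the gripper's body presses on something with over 40 N, if the wrist force passes 120 N, or if a joint passes its speed limit or range.

### The arm

A 6-joint arm with a two-finger parallel gripper is mounted at the origin on a cart in front of the work surface, level with it; the furniture and walls round the work are solid. World frame = base frame: x ahead of the robot, y to its left, z up, the work surface at z = 0. Lengths are in m, angles in rad, forces in N, time in s.
With the tool pointing down it reaches from about 0.2 to 0.875 m from the base axis. Payload 3.4 kg.
Tool frame: the origin (TCP) lies between the finger pads; the fingertips stand 25 mm ahead of it and the grasp point (between the pads) lies 6 mm ahead of it (r.nose_length is the z of the fingertips in the tool frame, in m); z points along the fingers, x is the direction in which the jaws open and shut, and the axes are right-handed (so a half turn about z gives the same grasp; the last joint's range is limited). The gripper opens to 94 mm and grips with 3 to 60 N. Pads are 16 mm wide; open, the fingers measure 119 mm over their backs; the gripper's body (75 mm by 177 mm) begins 78 mm behind the grasp point.
Start: joints at [1.131, 0.276, 1.505, -0, 1.361, -0.121], TCP at [0.18, 0.546, 0.23] pointing down, gripper open.
Joint ranges: [-2.89, 2.89], [-0.75, 2.08], [0.22, 2.7], [-1.18, 4.32], [0.11, 2.71], [-2.7, 2.7]. Speed limits (rad/s): [2.57, 2.57, 3.14, 3.14, 3.14, 3.14].

### API

Orientations are given as a unit quaternion [w, x, y, z].
In Python, from plant import r, gripper_to, inverse_kinematics, vision, models, telemetry gives the robot as it stands. Calls block until the motion is done:
- r.move_to(position, orientation): joint-space move of the TCP to a pose.
- r.move_l(position, rot=None, vel=0.15, guard=None): straight line of the TCP; rot=None keeps the orientation; vel is the mean speed in m/s. With guard (N) it stops when the force on the tool has changed by that much, and returns True; else False.
- r.movej(angles): joint-space move.
- gripper_to(opening, f_grip=None): finger opening in m; f_grip is the grip in N (None keeps the last); returns when the fingers have stopped.
- r.hold(seconds).
- inverse_kinematics(position, orientation): joint angles nearest the present ones, or None.
- vision.snapshot(name): name is "scene" or "side" or "wrist"; returns the picture (480x640x3 uint8, red, green, blue); there is no depth.
- vision.get_calibration(name): a dict with "fx", "fy", "cx", "cy" (pixels), "D" ([k1, k2, p1, p2, k3] as OpenCV has them; the pictures are not rectified), "position" and "orientation" of the camera in the world. Camera axes: x right, y down, z forward; pixel columns grow to the right and rows downward; lengths in m; the calibration is good to about 2 mm. A picture is of the moment at which its call begins: read the wrist's pose just before it. get_calibration takes no time and is no camera call; for the wrist camera it gives the pose at the moment of the call.
A pose or a line that the arm cannot do raises r.PlanningError and nothing moves.
- r.sign_off(): hands the job in, once; it reports no verdict.
Trained networks look in the newest picture that a camera, given by its name, has taken for a name from the list of things; names that differ only in an ending like _2 or _b are one class to them, and where a whole thing is asked for, a point or a joint stands for the part that bears it (a point fixed in the world has none). Each returns a list of dicts, best first, with "score" (0 to 1); they miss things now and then, are a little off and sometimes report something else, mostly with a low value. They report only what shows in the picture. A call takes as long as a camera call.
- models.boxes_of(thing, camera): "at" ([x, y, z] in m, in world coordinates, good to about 4 mm: the middle of the surface that is visible of it).
- models.regions_of(thing, camera): "pixels" (480x640 bool, what is visible of it).
- models.mark_of(thing, camera): "at" ([x, y, z] in m, in world coordinates, good to about 4 mm: a listed point, or the origin of a listed thing).
Readings, each from a call of its own:
- telemetry.current_t(): time.
- telemetry.current_joints(): joint angles.
- telemetry.current_dq(): joint speeds.
- telemetry.current_joint_efforts(): joint torques, N m.
- telemetry.current_ee_pos(): TCP position.
- telemetry.current_tool_rot(): TCP orientation.
- telemetry.current_wrist_force(): force on the tool from outside, world axes, zero at the start.
- telemetry.current_torque(): the same for the moment, N m.
- telemetry.current_opening(): finger opening in m.
Only numpy, scipy, OpenCV 4.12 (cv2) and the standard library are available. Lean on these libraries where they do the work, as an engineer would, in place of code of your own. Each camera call takes 0.05 s, during which the arm holds its last target.

## Working session

There is one attempt and no reset: what is moved stays moved. The work goes in short steps, each a Python script; the robot and the scene stay as the last script left them, time stands still between calls to the robot, and variables do not carry over. Pictures are saved under pics/ and viewed, and the job is handed in when it is done.

```bash
ls; mkdir -p pics
python3 - <<'E'
from plant import r, gripper_to, inverse_kinematics, vision, models, telemetry
import cv2, numpy as np
print(telemetry.current_t(), telemetry.current_joints(), telemetry.current_ee_pos(), telemetry.current_tool_rot(), telemetry.current_opening())
for c in ["scene","side"]:
    im=vision.snapshot(c); cv2.imwrite(f"pics/{c}0.png",im[:,:,::-1])
    k=vision.get_calibration(c); print(c,k)
    for t in ["holder_wide","rim_wide","index_wide","holder_narrow"]:
        print(c,t,[(np.round(d["at"],4),round(d["score"],2)) for d in models.mark_of(t,c)[:3]])
for t in ["bottle","jar","vial","dish","stopper","timer","funnel"]:
    print(t,[(np.round(d["at"],4),round(d["score"],2)) for d in models.mark_of(t,"scene")[:2]])
print(telemetry.current_t())
E
```

```text
pics
0.0 [ 1.13097726e+00  2.76614224e-01  1.50612222e+00  6.29458866e-06
  1.36068877e+00 -1.20982119e-01] [0.18001163 0.54554994 0.22959809] [ 4.40607119e-04  8.10389562e-01  5.85890705e-01 -8.03393612e-04] 0.09381655179244638
scene {'fx': 617.6008273646241, 'fy': 617.6008273646241, 'cx': 319.08060514602107, 'cy': 236.72297279628222, 'D': array([-0.0476037,  0.       ,  0.       ,  0.       ,  0.       ]), 'position': array([-0.21491179,  1.02476447,  0.74885252]), 'orientation': array([ 0.17139286, -0.26604108,  0.8164582 , -0.48295201])}
scene holder_wide [(array([ 0.4927, -0.0982, -0.0034]), 0.76)]
scene rim_wide [(array([ 0.4891, -0.0944,  0.0561]), 0.96)]
scene index_wide [(array([ 0.4901, -0.1223,  0.0691]), 0.85)]
scene holder_narrow [(array([0.5226, 0.1896, 0.0019]), 0.84)]
side {'fx': 483.9446821167136, 'fy': 483.9446821167136, 'cx': 313.33017142147077, 'cy': 233.32193728350236, 'D': array([0.00550295, 0.        , 0.        , 0.        , 0.        ]), 'position': array([ 0.11175628, -0.62583568,  0.56142788]), 'orientation': array([-0.47019881,  0.84299349, -0.2233289 ,  0.13564389])}
side holder_wide [(array([ 0.49  , -0.0968, -0.0031]), 0.96)]
side rim_wide [(array([ 0.4857, -0.0895,  0.0577]), 0.6)]
side index_wide [(array([ 0.4916, -0.1181,  0.0722]), 0.6)]
side holder_narrow [(array([ 0.518 ,  0.1857, -0.0041]), 0.95)]
bottle [(array([ 3.633e-01, -2.334e-01,  3.000e-04]), 0.3)]
jar [(array([ 0.6826,  0.1954, -0.005 ]), 0.98)]
vial [(array([ 0.3647,  0.0696, -0.0025]), 0.78)]
dish [(array([0.4649, 0.4084, 0.0023]), 0.68)]
stopper [(array([ 0.3691, -0.2318,  0.0032]), 0.49)]
timer [(array([ 0.4713, -0.2862,  0.0026]), 0.66)]
funnel [(array([ 0.5897,  0.3774, -0.005 ]), 0.59)]
0.85
```

View pics/scene0.png

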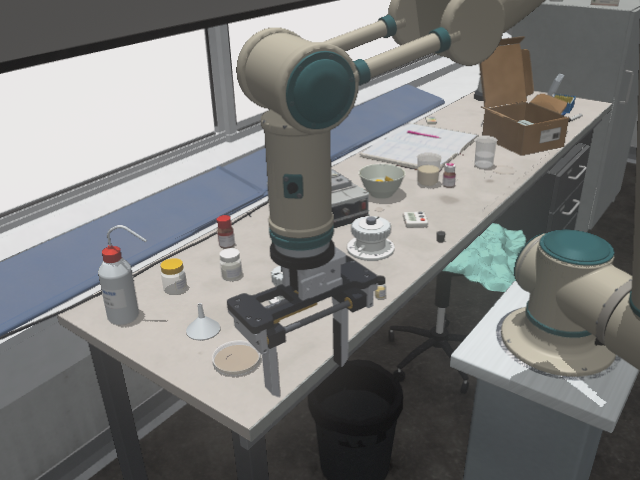

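View pics/side0.png

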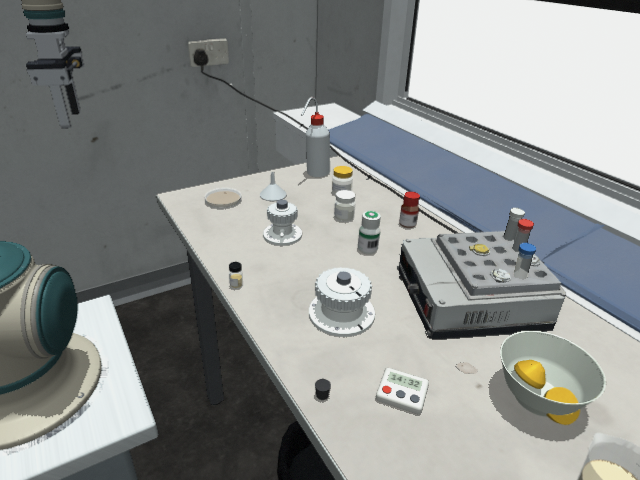

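The wide holder is at about (0.489, -0.094), with its index toward -y. The narrow one is at about (0.52, 0.188). In the side picture they sit near (343,295) and (283,222). I'll check the neighbours, then hover above the wide holder for a wrist view.

```bash
cat > h.py <<'E'
from plant import r, gripper_to, inverse_kinematics, vision, models, telemetry
import cv2, numpy as np
from scipy.spatial.transform import Rotation as Ro
def RT(k):
    w,x,y,z=k["orientation"]; return Ro.from_quat([x,y,z,w]).as_matrix(), np.array(k["position"])
def project(P,k):
    Rm,t=RT(k); Rc=Rm.T; rv=cv2.Rodrigues(Rc)[0]
    K=np.array([[k["fx"],0,k["cx"]],[0,k["fy"],k["cy"]],[0,0,1]])
    return cv2.projectPoints(np.asarray(P,float).reshape(-1,1,3),rv,-Rc@t,K,np.array(k["D"]))[0][:,0]
def at_z(uv,z,k):
    K=np.array([[k["fx"],0,k["cx"]],[0,k["fy"],k["cy"]],[0,0,1]])
    n=cv2.undistortPoints(np.asarray(uv,float).reshape(-1,1,2),K,np.array(k["D"]))[:,0]
    Rm,t=RT(k); d=np.c_[n,np.ones(len(n))]@Rm.T
    return t+d*((z-t[2])/d[:,2])[:,None]
Q=[0,np.sqrt(.5),np.sqrt(.5),0]   # down, jaws along y
E
python3 - <<'E'
from h import *
k=vision.get_calibration("side"); im=vision.snapshot("side")
for t in ["bottle","stopper","vial","jar","timer"]:
    print(t,[(np.round(d["at"],3),round(d["score"],2)) for d in models.mark_of(t,"side")[:2]])
# shaker corners assuming heights
for n,uv,z in [("front-left-bottom",(430,333),0),("left-far top",(402,245),0.07),("near right bottom",(553,330),0),("top near-left",(440,300),0.07)]:
    print(n,at_z([uv],z,k).round(3))
gripper_to(0.0,20)
print(inverse_kinematics([.489,-.094,.25],Q))
r.move_to([.489,-.094,.25],Q)
kw=vision.get_calibration("wrist"); w=vision.snapshot("wrist"); cv2.imwrite("pics/w1.png",w[:,:,::-1])
np.save("kw1.npy",kw,allow_pickle=True)
print(kw["position"],telemetry.current_ee_pos(),telemetry.current_opening(),telemetry.current_t())
for t in ["holder_wide","rim_wide","index_wide"]:
    print(t,[(np.round(d["at"],4),round(d["score"],2)) for d in models.mark_of(t,"wrist")[:2]])
s=vision.snapshot("side"); cv2.imwrite("pics/s1.png",s[:,:,::-1])
print(telemetry.current_wrist_force(),telemetry.current_joints())
E
```

```text
bottle [(array([ 0.651,  0.057, -0.003]), 0.92)]
stopper [(array([ 0.371, -0.232, -0.   ]), 0.64)]
vial [(array([ 0.36 ,  0.073, -0.   ]), 0.9)]
jar [(array([0.683, 0.194, 0.   ]), 0.96), (array([0.361, 0.075, 0.001]), 0.71)]
timer [(array([ 0.469, -0.283, -0.002]), 0.89)]
front-left-bottom [[ 0.595 -0.207  0.   ]]
left-far top [[ 0.651 -0.052  0.07 ]]
near right bottom [[ 0.783 -0.304  0.   ]]
top near-left [[ 0.601 -0.209  0.07 ]]
[-3.29738258e-01  1.48063718e-01  1.62627738e+00 -4.44089210e-16
  1.36725156e+00 -1.90053459e+00]
[ 0.41688235 -0.09441662  0.40439542] [ 0.48913412 -0.0933164   0.24998722] 0.00042591412463715086 5.1333
holder_wide [(array([ 0.492 , -0.0881, -0.0021]), 0.87)]
rim_wide [(array([ 0.4898, -0.0906,  0.0588]), 0.92)]
index_wide [(array([ 0.4896, -0.1228,  0.0732]), 0.57)]
[-0.42499285  0.62669297  0.39577379] [-3.28921789e-01  1.48113519e-01  1.62626535e+00  5.51294234e-05
  1.36725547e+00 -1.90053148e+00]
```

View pics/w1.png

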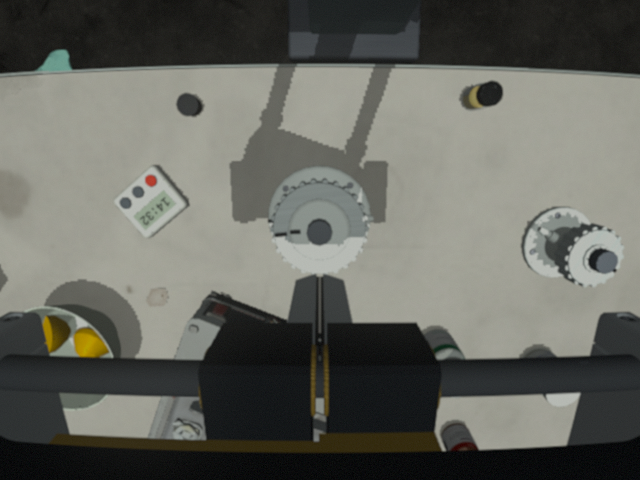

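View pics/s1.png

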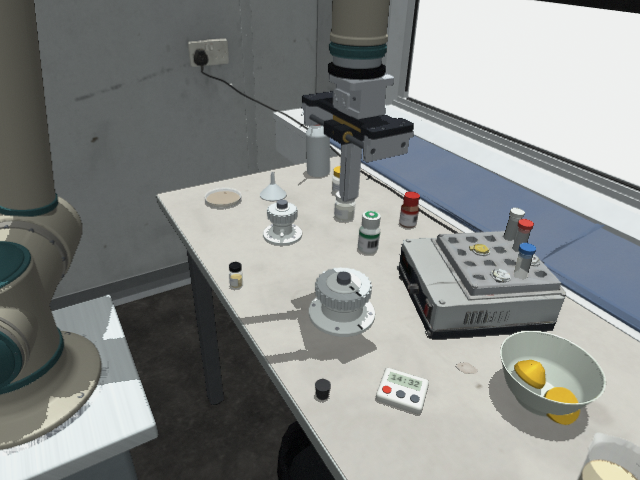

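Run:
```python
from h import *
kw=np.load("kw1.npy",allow_pickle=True).item()
k=vision.get_calibration("side")
w=cv2.imread("pics/w1.png"); s=cv2.imread("pics/s1.png")
print("button@84", at_z([(319,232)],.084,kw).round(4))
th=np.linspace(0,2*np.pi,73)
def draw(im,k,c):
    im=im.copy()
    return im
c=np.array([.489,-.0925])
out=[]
for im,kk,(x0,y0,x1,y1) in [(w,kw,(255,155,385,285)),(s,k,(295,245,395,345))]:
    f=4 if im is w else 5
    cr=cv2.resize(im[y0:y1,x0:x1],None,fx=f,fy=f,interpolation=cv2.INTER_CUBIC)
    raw=cr.copy()
    for R,z in [(.045,.068),(.030,.072),(.012,.084)]:
        P=np.c_[c[0]+R*np.cos(th),c[1]+R*np.sin(th),0*th+z]
        uv=(project(P,kk)-[x0-.5,y0-.5])*f
        cv2.polylines(cr,[np.int32(uv)],True,(0,0,255),1)
    out.append(np.hstack([raw,cr]))
    h=out[-1]; 
    cv2.imwrite(f"pics/crop{len(out)}.png",cv2.resize(h,(800,400)))
```

```text
button@84 [[ 0.4897 -0.0942  0.084 ]]
```

View pics/crop1.png

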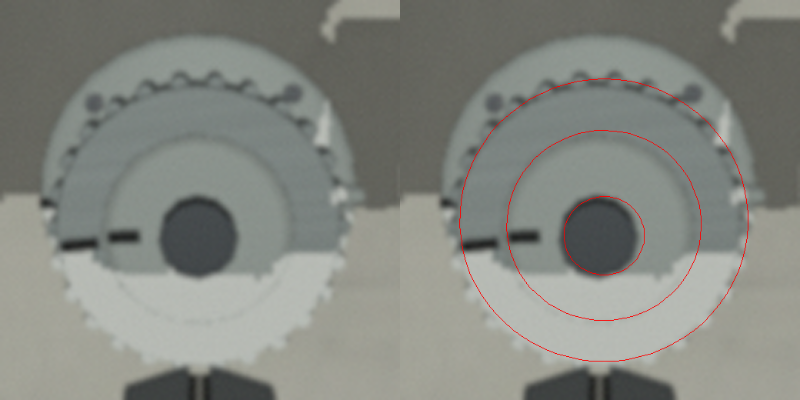

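View pics/crop2.png

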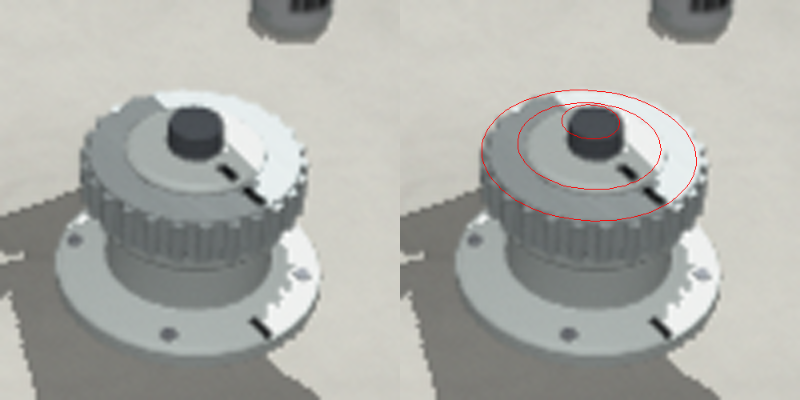

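The ring outline from the wrist and side views puts the axis at about (0.4893, -0.0943). The index points at -y, and the ridge starts about +0.07 rad counter-clockwise of it. Next is the button press.

Run:
```python
from h import *
c=[.4893,-.0943]
r.move_l([*c,.125],vel=.15)
print(telemetry.current_ee_pos(),telemetry.current_wrist_force())
f0=np.array(telemetry.current_wrist_force())
g=r.move_l([*c,.1015],vel=.03,guard=10)
p=telemetry.current_ee_pos();f=telemetry.current_wrist_force()
print(g,p,"tip",p[2]-r.nose_length,f)
s=vision.snapshot("side"); cv2.imwrite("pics/s2.png",cv2.resize(s[200:360,260:440,::-1],None,fx=3,fy=3,interpolation=cv2.INTER_CUBIC))
r.hold(.2); print(telemetry.current_ee_pos(),telemetry.current_wrist_force(),telemetry.current_t())
```

```text
[ 0.48997645 -0.09454166  0.12568939] [-0.06127963 -0.42600295  0.68837437]
True [ 0.48933003 -0.09429261  0.10325878] tip 0.07825877738399209 [-0.87470746  0.43774048  5.38669323]
[ 0.48933167 -0.09430791  0.10324574] [-1.76181714 -0.23948995  5.54774474] 7.2833
```

View pics/s2.png

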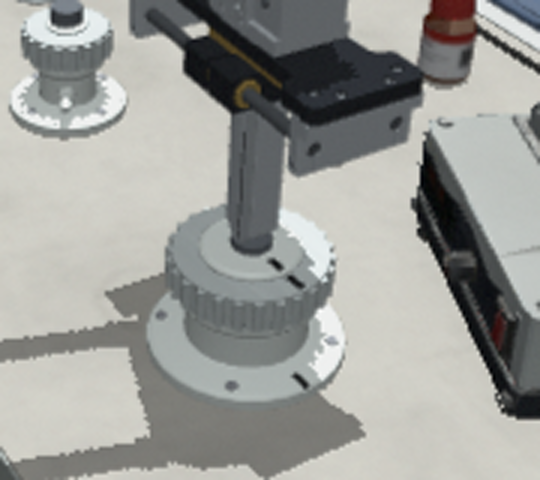

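Run:
```python
from h import *
c=np.array([.4893,-.0943])
r.move_l([*c,.125],vel=.1)
s=vision.snapshot("side"); cv2.imwrite("pics/s3.png",cv2.resize(s[200:360,260:440,::-1],None,fx=3,fy=3,interpolation=cv2.INTER_CUBIC))
r.move_l([c[0]-.08,c[1],.125],vel=.2)
r.move_l([c[0]-.08,c[1],.076],vel=.15)
F=lambda:np.array(telemetry.current_wrist_force()).round(2)
r.hold(.1); print(F(),np.round(telemetry.current_ee_pos(),4))
g=r.move_l([c[0]-.045,c[1],.076],vel=.04,guard=5)
p=np.array(telemetry.current_ee_pos());print(g,(p[:2]-c).round(4),F())
r.hold(.1);p=np.array(telemetry.current_ee_pos());print((p[:2]-c).round(4),F())
for d in (.001,.001):
    q=p.copy();q[0]+=d; r.move_l(q,vel=.02); p2=np.array(telemetry.current_ee_pos()); print((q[:2]-c).round(4),(p2[:2]-c).round(4),F()); p=q
print(telemetry.current_t())
```

```text
[ 0.37 -0.47  0.5 ] [ 0.4107 -0.0947  0.0767]
True [-0.0563  0.0001] [ 0.08 -0.23  0.5 ]
[-0.0566  0.0002] [-1.01 -0.06 -0.56]
[-0.0556  0.0002] [-0.0561  0.0003] [-1.35  0.04  0.43]
[-0.0546  0.0002] [-0.056   0.0004] [-4.28 -0.15  2.7 ]
10.0583
```

View pics/s3.png

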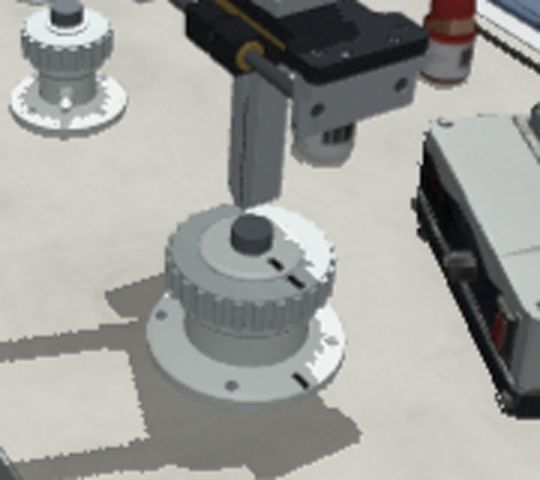

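Contact came at 56.2 mm from the axis (48 mm ring + 8 mm half finger width), so the centre is confirmed. Stiffness is about 3 N/mm, and the button is back up. Next I'll roll the ring: fixed hand orientation, finger following a rounded-rectangle path with radial force feedback.

```bash
cat > roll.py <<'E'
from h import *
import json,os
C=np.array([.4893,-.0943]); HX,HY=.008,.0125; RN=.048; Z=.076
# path param s along the contact, piecewise: begin at normal 180deg, centre of -x face
def path(s,Re):
    """s counted at radius RN; returns centre offset, normal angle"""
    arc=RN*np.pi/2; cyc=[2*HY+arc,2*HX+arc]
    s=s+HY; a=np.pi; x=2*HY; ph=0
    per=2*(2*HX+2*HY+2*arc); s=s%per
    for i in range(4):
        L=2*HY if i%2==0 else 2*HX
        u=np.array([np.cos(a),np.sin(a)]); t=np.array([-u[1],u[0]])
        h=(HX,HY) if i%2==0 else (HY,HX)   # half along normal, half along tangent
        if s<=L: return Re*u+h[0]*u+(s-h[1])*t, a
        s-=L
        if s<=arc:
            b=a+s/RN; ub=np.array([np.cos(b),np.sin(b)])
            return Re*ub+h[0]*u+h[1]*t, b
        s-=arc; a+=np.pi/2
def F(): return np.array(telemetry.current_wrist_force())
def ridge(cam,im,k):
    g=cv2.cvtColor(im,cv2.COLOR_RGB2GRAY)
    th=np.radians(np.arange(0,360,1.)); rr=np.arange(.033,.042,.001)
    P=np.array([[C[0]+q*np.cos(t),C[1]+q*np.sin(t),.0695] for t in th for q in rr])
    uv=project(P,k).astype(np.float32).reshape(len(th),len(rr),2)
    v=cv2.remap(g,uv[...,0],uv[...,1],cv2.INTER_LINEAR).astype(float)
    m=np.median(v,1)
    return m
ST="state.json"
def load(): return json.load(open(ST)) if os.path.exists(ST) else dict(s=0.,d=.0014)
def run(s_end,step=.01,vel=.05,Ft=7.,tag="a",every=4,f0=np.zeros(3)):
    st=load(); i=0
    while st["s"]<s_end-1e-6:
        st["s"]=min(st["s"]+step,s_end)
        off,a=path(st["s"],RN-st["d"])
        r.move_l([*(C+off),Z],vel=vel)
        f=F()-f0; u=np.array([np.cos(a),np.sin(a)]); fn=f[:2]@u; ft=f[:2]@np.array([-u[1],u[0]])
        p=np.array(telemetry.current_ee_pos()[:2])-C
        e=(p-off)@u
        print(f"s={st['s']*1e3:.0f} a={np.degrees(a):.0f} d={st['d']*1e3:.1f} Fn={fn:.1f} Ft={ft:.1f} err={e*1e3:.1f} Ract={(RN-st['d']+e)*1e3:.1f}")
        if fn>20: st["d"]-=.002; print("HIGH")
        else: st["d"]=float(np.clip(st["d"]+np.clip(.5*(Ft-fn)/3e3,-.0012,.0012),0,.007))
        json.dump(st,open(ST,"w")); i+=1
        if every and i%every==0: look(tag+str(i))
    print("t",telemetry.current_t())
def look(n,cams=("side","wrist")):
    for cam in cams:
        k=vision.get_calibration(cam); im=vision.snapshot(cam)
        cv2.imwrite(f"pics/{cam}_{n}.png",im[:,:,::-1]); m=ridge(cam,im,k)
        j=np.argsort(m)[:6]; print("   ",cam,[(int(x),int(m[x])) for x in j])
E
python3 - <<'E'
from roll import *
f0=np.array([0,-.2,.2])
run(.082,tag="a",f0=f0,every=4)
E
```

```text
s=10 a=180 d=1.4 Fn=5.4 Ft=-0.2 err=1.4 Ract=48.0
s=20 a=189 d=1.7 Fn=4.2 Ft=0.6 err=0.3 Ract=46.6
s=30 a=201 d=2.1 Fn=4.0 Ft=0.2 err=-0.4 Ract=45.4
s=40 a=213 d=2.6 Fn=0.3 Ft=0.4 err=-0.8 Ract=44.6
    side [(60, 21), (59, 22), (58, 22), (0, 23), (2, 23), (1, 23)]
    wrist [(238, 16), (240, 16), (239, 17), (241, 17), (236, 17), (233, 17)]
s=50 a=225 d=3.7 Fn=1.6 Ft=0.4 err=-0.0 Ract=44.2
s=60 a=237 d=4.6 Fn=3.8 Ft=-0.4 err=0.5 Ract=43.8
s=70 a=249 d=5.2 Fn=5.8 Ft=-0.1 err=1.2 Ract=44.0
s=80 a=261 d=5.4 Fn=9.5 Ft=-1.9 err=2.4 Ract=45.0
    side [(42, 19), (43, 19), (44, 20), (41, 20), (45, 20), (46, 20)]
    wrist [(297, 14), (300, 15), (299, 16), (298, 16), (301, 16), (295, 16)]
s=82 a=263 d=5.0 Fn=8.6 Ft=-3.3 err=2.2 Ract=45.3
t 13.225
```

Run:
```python
import cv2,numpy as np
a=cv2.imread("pics/side_a8.png")[200:360,260:440]; b=cv2.imread("pics/wrist_a8.png")[:, 120:560]
a=cv2.resize(a,(450,400),interpolation=cv2.INTER_CUBIC); b=cv2.resize(b,(350,400))
cv2.imwrite("pics/m1.png",np.hstack([a,b]))
```

```text
(no output)
```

View pics/m1.png

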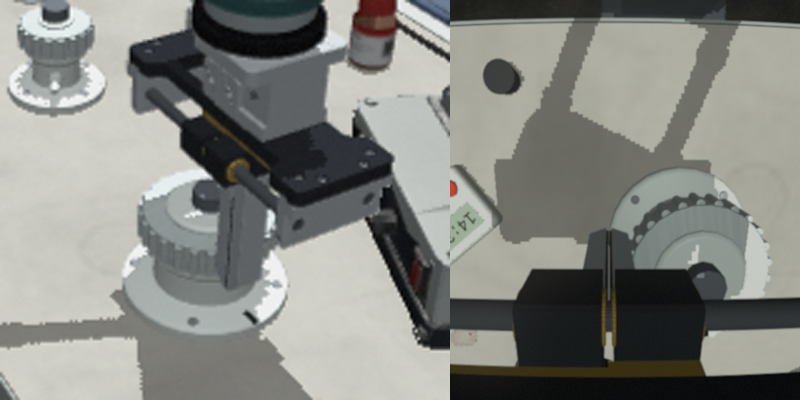

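Run:
```python
from roll import *
f0=np.array([0,-.2,.2])
look("b0",("scene",))
run(.125,tag="b",f0=f0,every=0,Ft=9)
look("b1",("side","wrist","scene"))
a=cv2.imread("pics/side_b1.png")[200:360,260:440]; b=cv2.imread("pics/wrist_b1.png")[:, 120:560]
a=cv2.resize(a,(450,400),interpolation=cv2.INTER_CUBIC); b=cv2.resize(b,(350,400))
cv2.imwrite("pics/m2.png",np.hstack([a,b]))
for n in "01":
  a=cv2.imread(f"pics/scene_b{n}.png")[200:270,320:420]; cv2.imwrite(f"pics/m3{n}.png",cv2.resize(a,None,fx=5,fy=5,interpolation=cv2.INTER_CUBIC))
```

```text
scene [(298, 96), (299, 97), (301, 97), (297, 97), (296, 97), (300, 97)]
s=92 a=270 d=4.7 Fn=9.4 Ft=-1.5 err=3.2 Ract=46.5
s=102 a=270 d=4.6 Fn=7.2 Ft=-0.2 err=2.7 Ract=46.1
s=112 a=280 d=4.9 Fn=5.1 Ft=-0.1 err=2.1 Ract=45.2
s=122 a=292 d=5.6 Fn=5.6 Ft=1.1 err=2.2 Ract=44.6
s=125 a=295 d=6.1 Fn=6.3 Ft=-0.9 err=2.7 Ract=44.5
t 14.875
    side [(60, 39), (59, 47), (58, 53), (61, 55), (57, 77), (56, 104)]
    wrist [(58, 28), (60, 32), (59, 33), (57, 36), (61, 52), (56, 82)]
    scene [(301, 92), (300, 92), (299, 92), (302, 92), (298, 92), (296, 93)]
```

View pics/m2.png

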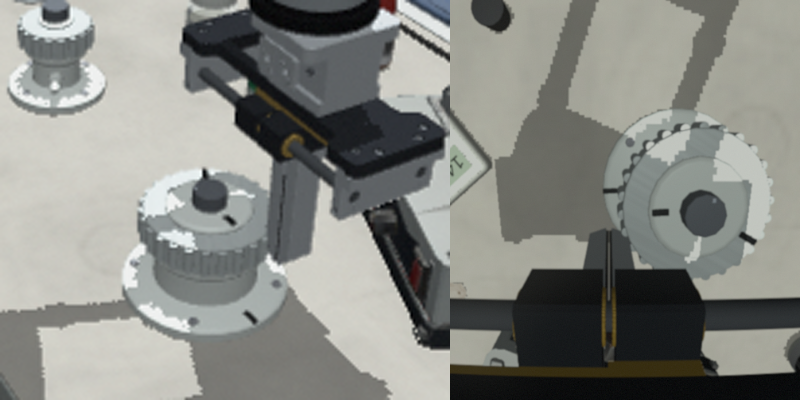

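View pics/m31.png

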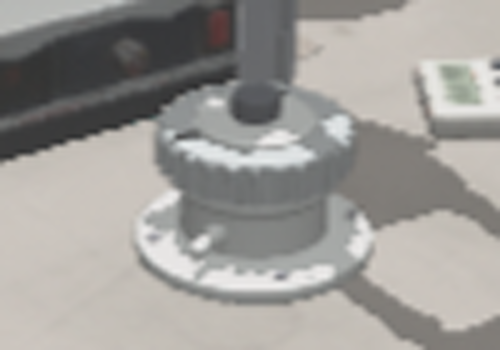

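The ring moved with the finger without slip: the ridge is at 59° in both side and wrist views, so 149° turned, as predicted from the 125 mm of path. Continuing.

```bash
cat >> roll.py <<'E'
def idx(cam,n):
    k=vision.get_calibration(cam) if cam!="wrist" else None
def track(n,pred,cams=("side","wrist","scene"),win=25):
    for cam in cams:
        k=vision.get_calibration(cam); im=vision.snapshot(cam)
        cv2.imwrite(f"pics/{cam}_{n}.png",im[:,:,::-1]); m=ridge(cam,im,k)
        d=(np.arange(360)-pred+180)%360-180
        sel=np.abs(d)<win; base=np.median(m[sel]); w=np.clip(base-25-m,0,None)*sel
        print("   ",cam,"pred",round(pred%360),"min",int(m[sel].min()),"base",int(base),"ridge",round(pred+(w*d).sum()/w.sum(),1) if w.sum()>0 else None)
E
python3 - <<'E'
from roll import *
f0=np.array([0,-.2,.2])
P=lambda s:-90+4+np.degrees((s)/.048)
for i,s in enumerate((.165,.205,.245,.285)):
    run(s,f0=f0,every=0,Ft=8); track(f"c{i}",P(s))
E
```

```text
s=135 a=307 d=6.6 Fn=7.0 Ft=-0.0 err=3.5 Ract=44.9
s=145 a=319 d=6.8 Fn=6.5 Ft=-0.9 err=4.1 Ract=45.3
s=155 a=331 d=7.0 Fn=7.2 Ft=-0.8 err=5.0 Ract=46.0
s=165 a=343 d=7.0 Fn=7.3 Ft=-1.3 err=5.7 Ract=46.7
t 16.3167
    side pred 111 min 59 base 162 ridge 101.7
    wrist pred 111 min 50 base 154 ridge 101.7
    scene pred 111 min 106 base 173 ridge 103.5
s=175 a=355 d=7.0 Fn=8.5 Ft=-2.2 err=7.1 Ract=48.1
s=185 a=360 d=6.9 Fn=11.0 Ft=-1.0 err=8.4 Ract=49.5
s=195 a=360 d=6.4 Fn=11.8 Ft=-0.2 err=7.9 Ract=49.5
s=205 a=361 d=5.8 Fn=10.5 Ft=0.5 err=7.3 Ract=49.5
t 17.8167
    side pred 159 min 48 base 235 ridge 150.7
    wrist pred 159 min 66 base 194 ridge 150.9
    scene pred 159 min 117 base 226 ridge 152.8
s=215 a=373 d=5.4 Fn=7.8 Ft=-0.4 err=6.1 Ract=48.8
s=225 a=385 d=5.4 Fn=8.4 Ft=0.1 err=5.5 Ract=48.1
s=235 a=397 d=5.3 Fn=6.7 Ft=0.1 err=4.7 Ract=47.4
s=245 a=409 d=5.6 Fn=6.2 Ft=-0.5 err=4.2 Ract=46.6
t 19.2667
    side pred 206 min 34 base 151 ridge 199.5
    wrist pred 206 min 39 base 135 ridge 199.5
    scene pred 206 min 93 base 144 ridge 201.5
s=255 a=421 d=5.9 Fn=6.0 Ft=-0.6 err=3.6 Ract=45.8
s=265 a=432 d=6.2 Fn=7.7 Ft=-1.6 err=4.0 Ract=45.8
s=275 a=444 d=6.2 Fn=10.0 Ft=-2.8 err=4.7 Ract=46.5
s=285 a=450 d=5.9 Fn=13.2 Ft=-1.4 err=5.5 Ract=47.5
t 20.7333
    side pred 254 min 42 base 195 ridge 245.2
    wrist pred 254 min 39 base 195 ridge 243.4
    scene pred 254 min 116 base 156 ridge 248.3
```

```bash
cat >> roll.py <<'E'
def index_angle(cam,im,k,c=None):
    g=cv2.cvtColor(im,cv2.COLOR_RGB2GRAY); c=C if c is None else c
    th=np.radians(np.arange(240,300,.5)); rr=np.arange(.020,.0265,.001)
    P=np.array([[c[0]+q*np.cos(t),c[1]+q*np.sin(t),.073] for t in th for q in rr])
    uv=project(P,k).astype(np.float32).reshape(len(th),len(rr),2)
    m=np.median(cv2.remap(g,uv[...,0],uv[...,1],cv2.INTER_LINEAR).astype(float),1)
    w=np.clip(np.median(m)-25-m,0,None); return np.degrees((w*th).sum()/w.sum()) if w.sum()>0 else None, m.min()
E
python3 - <<'E'
from roll import *
print("index side b1",index_angle("side",cv2.imread("pics/side_b1.png")[:,:,::-1].copy(),vision.get_calibration("side")))
k0=np.load("kw1.npy",allow_pickle=True).item()
im=cv2.imread("pics/w1.png")[:,:,::-1].copy()
print("index w1",index_angle("w",im,k0)); m=ridge("w",im,k0); print("ridge0",[(x,int(m[x])) for x in range(265,285)])
im=cv2.imread("pics/s1.png")[:,:,::-1].copy();k=vision.get_calibration("side")
print("index s1",index_angle("w",im,k)); m=ridge("w",im,k); print("ridge0",[(x,int(m[x])) for x in range(265,285)])
f0=np.array([0,-.2,.2])
P=lambda s:245+np.degrees((s-.285)/.049)
for i,s in enumerate((.365,.445,.525)):
    run(s,f0=f0,every=0,Ft=7.5); track(f"d{i}",P(s),win=30)
E
```

```text
index side b1 (np.float64(276.8960310612597), np.float64(35.0))
index w1 (np.float64(276.08758802816897), np.float64(41.0))
ridge0 [(265, 129), (266, 129), (267, 129), (268, 130), (269, 129), (270, 129), (271, 128), (272, 128), (273, 127), (274, 122), (275, 109), (276, 91), (277, 69), (278, 50), (279, 43), (280, 56), (281, 82), (282, 117), (283, 146), (284, 168)]
index s1 (np.float64(276.89926818768834), np.float64(35.0))
ridge0 [(265, 150), (266, 151), (267, 151), (268, 151), (269, 150), (270, 150), (271, 149), (272, 146), (273, 134), (274, 120), (275, 98), (276, 74), (277, 55), (278, 45), (279, 40), (280, 54), (281, 85), (282, 123), (283, 163), (284, 192)]
s=295 a=450 d=5.0 Fn=9.7 Ft=0.6 err=4.2 Ract=47.2
s=305 a=461 d=4.7 Fn=6.7 Ft=-0.2 err=2.7 Ract=46.0
s=315 a=473 d=4.8 Fn=6.4 Ft=-1.5 err=1.9 Ract=45.0
s=325 a=485 d=5.0 Fn=5.9 Ft=-1.2 err=1.8 Ract=44.8
s=335 a=497 d=5.3 Fn=6.0 Ft=-0.3 err=2.0 Ract=44.8
s=345 a=509 d=5.5 Fn=6.0 Ft=-1.1 err=2.5 Ract=45.0
s=355 a=521 d=5.8 Fn=5.3 Ft=-1.0 err=3.0 Ract=45.3
s=365 a=533 d=6.1 Fn=7.4 Ft=-1.3 err=4.5 Ract=46.3
t 23.5333
    side pred 33
[... 533 characters left out ...]
 26.35
    side pred 72 min 20 base 61 ridge 437.6
    wrist pred 72 min 25 base 52 ridge 448.0
    scene pred 72 min 124 base 222 ridge 428.4
s=455 a=250 d=6.2 Fn=6.6 Ft=-0.4 err=2.2 Ract=43.9
s=465 a=262 d=6.4 Fn=8.7 Ft=-2.5 err=3.4 Ract=45.0
s=475 a=270 d=6.2 Fn=10.6 Ft=-1.4 err=4.6 Ract=46.4
s=485 a=270 d=5.7 Fn=8.6 Ft=0.1 err=3.9 Ract=46.2
s=495 a=279 d=5.5 Fn=6.5 Ft=-0.0 err=2.8 Ract=45.3
s=505 a=291 d=5.7 Fn=6.1 Ft=-0.6 err=2.3 Ract=44.6
s=515 a=303 d=5.9 Fn=5.7 Ft=-1.1 err=2.7 Ract=44.8
s=525 a=315 d=6.2 Fn=5.9 Ft=-0.7 err=3.4 Ract=45.2
t 29.1417
    side pred 166 min 43 base 205 ridge 521.8
    wrist pred 166 min 40 base 179 ridge 522.0
    scene pred 166 min 88 base 193 ridge 522.5
```

Run:
```python
from roll import *
f0=np.array([0,-.2,.2])
P=lambda s:522+1.154*(s-.525)*1000
for i,s in enumerate((.57,.61,)):
    run(s,f0=f0,every=0,Ft=7.5); track(f"e{i}",P(s),win=20)
k=vision.get_calibration("side"); im=cv2.imread("pics/side_e1.png")
print(index_angle("side",im[:,:,::-1].copy(),k))
cv2.imwrite("pics/m5.png",cv2.resize(im[230:350,280:420],None,fx=5,fy=5,interpolation=cv2.INTER_CUBIC))
```

```text
s=535 a=327 d=6.5 Fn=6.9 Ft=-1.4 err=4.2 Ract=45.8
s=545 a=339 d=6.6 Fn=8.0 Ft=-0.6 err=4.9 Ract=46.4
s=555 a=351 d=6.5 Fn=8.7 Ft=-1.0 err=5.9 Ract=47.4
s=565 a=360 d=6.3 Fn=10.4 Ft=-1.3 err=7.3 Ract=49.0
s=570 a=360 d=5.8 Fn=10.7 Ft=-1.8 err=7.4 Ract=49.6
t 30.8417
    side pred 214 min 55 base 235 ridge 571.6
    wrist pred 214 min 62 base 194 ridge 571.8
    scene pred 214 min 136 base 211 ridge 574.1
s=580 a=360 d=5.3 Fn=9.9 Ft=0.3 err=6.9 Ract=49.6
s=590 a=363 d=4.9 Fn=9.1 Ft=1.7 err=6.4 Ract=49.5
s=600 a=374 d=4.6 Fn=7.4 Ft=0.3 err=5.4 Ract=48.8
s=610 a=386 d=4.6 Fn=7.0 Ft=-0.0 err=4.7 Ract=48.1
t 32.35
    side pred 260 min 28 base 148 ridge 621.2
    wrist pred 260 min 38 base 129 ridge 621.5
    scene pred 260 min 100 base 141 ridge 621.8
(np.float64(276.8863148863149), np.float64(35.0))
```

View pics/m5.png

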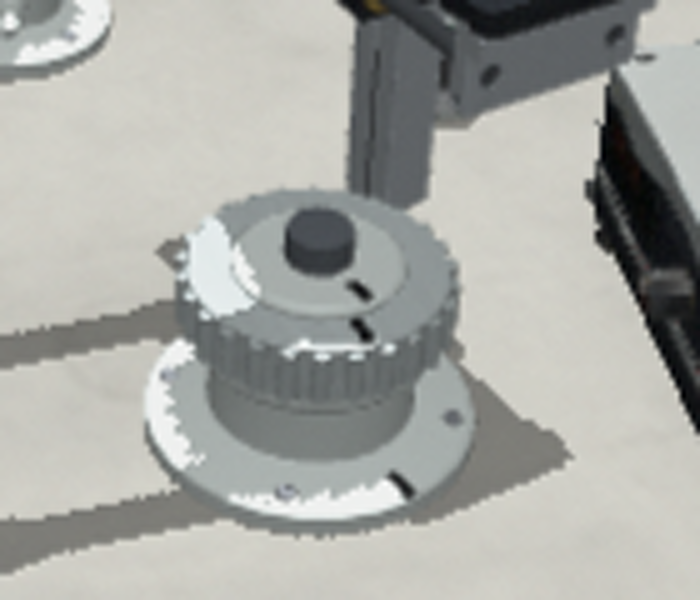

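Run:
```python
from roll import *
k=vision.get_calibration("side")
f=lambda uv,z:at_z([(uv[0]/5+280-.4,uv[1]/5+230-.4)],z,k)[0][:2]
pf=f((402,486),.010); pi=f((360,291),.0725)
for n,p in (("foot",pf),("lid",pi)):
    d=p-C; print(n,p.round(4),np.hypot(*d).round(4),np.degrees(np.arctan2(d[1],d[0]))%360)
d=pf-pi; print("line yaw",np.degrees(np.arctan2(d[1],d[0]))%360)
for cx in (.4893,.4897,.4902,.4907):
    c=np.array([cx,-.0943]); k0=np.load("kw1.npy",allow_pickle=True).item()
    im=cv2.imread("pics/w1.png")[:,:,::-1].copy(); im2=cv2.imread("pics/side_e1.png")[:,:,::-1].copy()
    import roll; roll.C=c
    m=roll.ridge("side",im2,k); j=np.arange(240,285); w=np.clip(110-m[j],0,None)
    print(cx,index_angle("",im,k0,c)[0],index_angle("",im2,k,c)[0],"ridge",(w*j).sum()/w.sum())
```

```text
foot [ 0.4938 -0.1461] 0.052 274.9462857524945
lid [ 0.4922 -0.1169] 0.0228 277.2018879904509
line yaw 273.18308581749966
0.4893 276.08758802816897 276.8863148863149 ridge 261.16705882352943
0.4897 275.0768892794376 275.87521514629947 ridge 260.51536643026003
0.4902 273.8090430201932 274.61024643320366 ridge 259.725768321513
0.4907 272.5534618755478 273.3385154368294 ridge 259.04716981132077
```

Run:
```python
from roll import *
f0=np.array([0,-.2,.2])
run(.6215,step=.006,f0=f0,every=0,Ft=7); track("f0",635.5,win=20)
im=cv2.imread("pics/side_f0.png")
cv2.imwrite("pics/m6.png",cv2.resize(im[230:350,280:420],None,fx=5,fy=5,interpolation=cv2.INTER_CUBIC))
```

```text
s=616 a=394 d=4.7 Fn=6.2 Ft=-0.3 err=4.5 Ract=47.8
s=622 a=400 d=4.8 Fn=6.9 Ft=-1.1 err=4.2 Ract=47.4
t 33.0083
    side pred 276 min 44 base 148 ridge 635.0
    wrist pred 276 min 38 base 128 ridge 634.9
    scene pred 276 min 96 base 113 ridge None
```

View pics/m6.png

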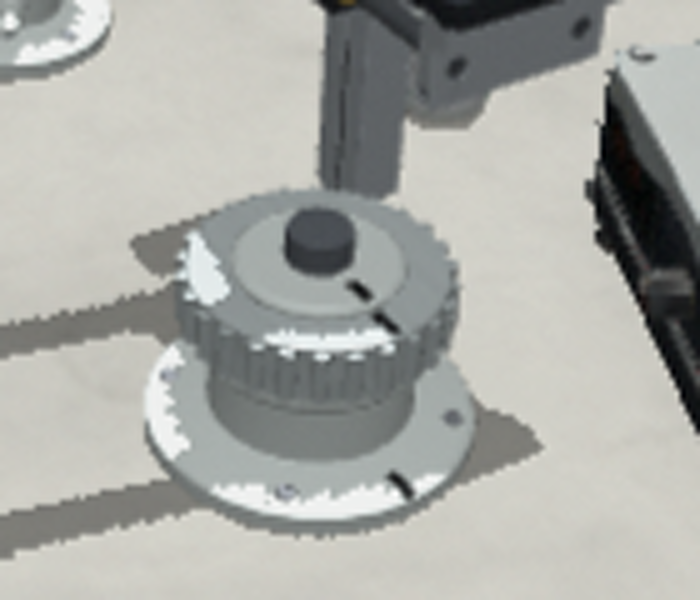

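The ridge now lines up with the index bar for the second time. I'll back the finger out radially, lift, and check.

Run:
```python
from roll import *
st=load(); off,a=path(st["s"],RN+.018)
r.move_l([*(C+off),Z],vel=.06)
r.move_l([*(C+off),.20],vel=.15)
r.move_l([.40,.05,.27],vel=.2)
track("g0",635.5,win=20)
im=cv2.imread("pics/side_g0.png"); k=vision.get_calibration("side")
print(index_angle("",im[:,:,::-1].copy(),k,np.array([.4905,-.0943])))
import roll; roll.C=np.array([.4905,-.0943]); m=roll.ridge("side",im[:,:,::-1].copy(),k); j=np.arange(260,290); w=np.clip(110-m[j],0,None); print("ridge",(w*j).sum()/w.sum())
cv2.imwrite("pics/m7.png",cv2.resize(im[150:420,180:460],None,fx=2.2,fy=2.2,interpolation=cv2.INTER_CUBIC))
for t in ["bottle","stopper","vial","jar","timer"]:
    print(t,[(np.round(d["at"],3),round(d["score"],2)) for d in models.mark_of(t,"side")[:1]])
print(telemetry.current_wrist_force(),telemetry.current_t())
```

```text
side pred 276 min 64 base 235 ridge 634.5
    wrist pred 276 min 80 base 235 ridge 634.5
    scene pred 276 min 120 base 162 ridge 635.6
(np.float64(273.7883574007221), np.float64(54.0))
ridge 272.56081081081084
bottle [(array([ 0.651,  0.054, -0.001]), 0.74)]
stopper [(array([ 0.369, -0.233,  0.002]), 0.57)]
vial [(array([0.359, 0.074, 0.002]), 0.53)]
jar [(array([0.682, 0.194, 0.002]), 0.96)]
timer [(array([ 0.47 , -0.287, -0.   ]), 0.92)]
[-0.23751039  0.30489258  0.47112115] 36.15
```

View pics/m7.png

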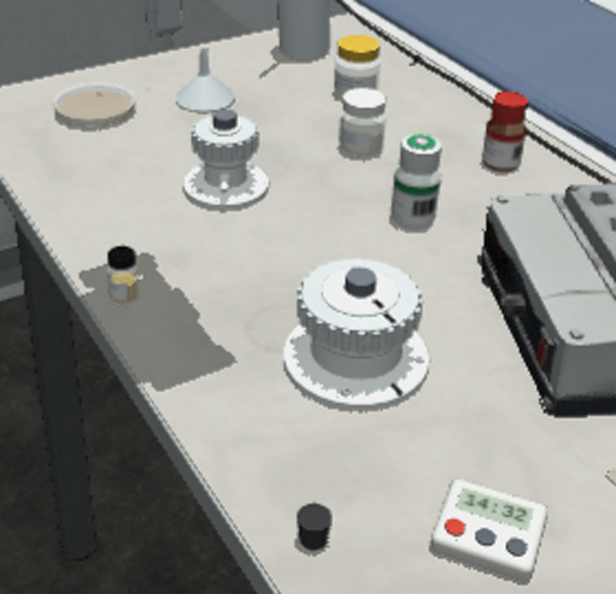

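```bash
python3 -c "
from h import *
print(np.abs(telemetry.current_dq()).max()); r.sign_off()"
```

```text
0.006650789891662341
the job is handed in; nothing more can be done
```

I pressed the wide holder's vent button, turned its lock ring two full turns counter-clockwise, and handed the job in. It took about 36 s of the 64 s allowed.

- **Vent button:** I pressed it with the closed fingertips until the tip was at z = 78.3 mm, about 5.7 mm deep. The later pictures show it back up.
- **Lock ring:** The fingertips pushed inward on the ribs with at most about 13 N. I tracked the ridge through both turns in the side, wrist and scene cameras.
- **Final position:** With the hand away, the ridge is about 1° short of the index in the side camera. The wrist camera gave the same ridge angle as the side camera and the scene camera one about 1° further on.
- **Surroundings:** The bottle, jar, vial, stopper and timer are where they started, within about 4 mm. The dish, funnel and narrow holder I checked only by eye in the last picture; they look untouched.
- **Disagreements:** The first axis estimate turned out about 1 mm off in x, shown by the contact forces and the index marks; I corrected for this before the final alignment. The scene and wrist cameras lost the ridge, or gave a doubtful angle, in a few pictures partway round.

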